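# Load a sample rack into the analyser's sloped feed lane

## Robot

A 7-joint arm with a two-finger parallel gripper is mounted at the origin on the work surface. World frame = base frame: x ahead of the robot, y to its left, z up, the work surface at z = 0. Lengths are in m, angles in rad, forces in N, time in s.
With the tool pointing down it reaches from about 0.4 to 0.9 m from the base axis. Payload 5.5 kg.
Tool frame: the origin (TCP) lies on the front face of the gripper's body, between the roots of the fingers; the fingertips stand 66 mm ahead of it and the grasp point (between the pads) lies 47 mm ahead of it; z points along the fingers, y is the direction in which the jaws open and shut (so a half turn about z gives the same grasp; the last joint's range is limited). The gripper opens to 92 mm and grips with 3 to 60 N. Pads are 19 mm wide; open, the fingers measure 130 mm over their backs; the gripper's body (75 mm by 190 mm) begins 47 mm behind the grasp point.
Start: joints at [1.609, 0.501, -0.427, 1.55, 0.221, 1.138, -0.21], TCP at [0.145, -0.634, 0.292] pointing down, gripper open.
Joint ranges: [-2.88, 2.88], [-0.31, 2.03], [-1.54, 1.56], [0.2, 2.42], [-1.41, 4.55], [0.19, 2.02], [-2.57, 2.57]. Speed limits (rad/s): [2.57, 2.57, 3.14, 3.14, 3.14, 3.14, 3.14].

## Interface

Orientations are given as a unit quaternion [w, x, y, z].
In Python, from rig import manip, vision, workorder gives the robot as it stands.
- The arm moves only by the shell command python3 -m handwheel 'ROWS'. ROWS is JSON, a list of rows, each a list of 7 numbers: the shift along the tool's x, y, z in cm, then the turn, a rotation vector about the tool's x, y, z in rad, then the gripper command: -1 is shut, 1 is fully open, values between are in proportion. In form: [[tx, ty, tz, wx, wy, wz, gripper], ...]. A call has 1 to 12 rows; each row is the pose to reach, as a shift and turn from the pose measured when the call began, along the tool's axes at that moment; what a row does not reach only later rows make up. A row lasts 1/12 s, in which the tool goes at most 41.7 mm and 7.16 degrees, less where a joint would pass 70% of its speed; a pose out of reach is approached as far as the arm can. A call with a gripper value outside its range is refused whole. The fingers move at their own pace and stop on an object; the grip force is fixed at half the most. Time passes only in rows, so rows that repeat a pose let the fingers close. It gives the time, the measured TCP pose, the force and the opening at its end, in the units of the state.
- manip.state(): the state, without advancing time (a new reading comes with each control period).
- vision.grab_frame(name): name is "scene" or "side" or "wrist"; returns a dict with "image" (384x512x3 uint8, red, green, blue), "z_map" (384x512 float32, m along the optical axis (not along the pixel's ray), 0 where there is no reading), "intrinsics" (3x3 intrinsics, pixels), "k1" (the pictures are not rectified: a ray, as slopes to the right and down, at radius r is drawn at 1 + k1 r^2 times it, then the intrinsics apply), "camera_from_world" (4x4, takes a point from world to camera coordinates). Camera axes: x right, y down, z forward; pixel columns grow to the right and rows downward; lengths in m; the calibration is good to about 2 mm. A picture is of the moment at which its call begins.
- workorder.finish_job(): hands the job in, once; it reports no verdict.
The state is a dict: "clock": time; "qpos": joint angles; "joint_velocities": joint speeds; "tau": joint torques, N m; "tcp_pos": TCP position; "orientation": TCP orientation; "contact_force": force on the tool from outside, world axes, zero at the start; "ft_torque": the same for the moment, N m; "grip_width": finger opening in m.
Only numpy, scipy, OpenCV 4.12 (cv2) and the standard library are available. Lean on these libraries where they do the work, as an engineer would, in place of code of your own. Each camera call takes 0.05 s, during which the arm holds its last target.

## Task

Load the sample rack with the orange caps into the analyser: set it upright and lengthwise in the open upper part of the sloping feed lane, then push it gently down the lane, under the clear guard, until it rests against the red escapement stop with the presence-switch lever pressed, and leave it there. Feel for the stop and do not force it, as it is only lightly sprung; do not disturb the other racks, bottles and glassware.

Things in the scene. Friction and masses are not known exactly. Their poses are not given: they have to be found in the camera images.
- rack_orange: The rack to load: white plastic block 120 x 46 x 50 mm with two rows of five orange-capped vials that stand up to 68 mm above its underside; 0.27 to 0.5 kg, slippery underside. Origin: centre of the underside; x along its length, z up. Both ends are alike. Starts flat on the bench.
- rack_blue: A like rack with blue caps, to be left alone. Same size, origin and axes.
- rack_green: A like rack with green caps, to be left alone. Same size, origin and axes.
- feeder: Fixed feed lane, 12-degree (0.2094 rad) slope. Origin: on the bench under the lane's middle; z vertical, x the level direction in which the lane descends, y across. Floor's top surface on the centre line: z = 0.087 - 0.2126 x (m), 200 mm along the slope each way from the middle (x = 0); upper end open. A rack left on it stays put; pushing it down takes 0.3 to 1.5 N.
- load_place (a point): Point on the lane floor's centre line, 100 mm up the slope from the middle: a good place for the centre of the rack's underside. Side strips rise 14 mm above the floor: 62 mm apart in this loading part (upper end to 30 mm above the middle), tapering to 50 mm apart from the middle down.
- guard_mouth (a point): Point on the lane floor's centre line under the entrance edge of the clear guard, 75 mm down the slope from the middle. The guard covers the lane from here to its lower end: 74 mm wide and 80 mm high inside, roof top 84 mm above the floor. The stop stands under it, its face 40 to 90 mm further down the slope from here; where exactly differs each time and is not reported.
- analyser_port (a point): Centre of the dark port in the white analyser box at the lane's lower end, 90 mm above the bench; fixed. The box reaches from here 280 mm on along the feeder's x, from 90 mm on its -y side to 200 mm on its +y side, and is 233 mm high.
- escapement (a joint): How far the red escapement stop is pushed in, m; 0 = home. A sprung, damped plate 32 mm wide across the lane's centre, 4 to 28 mm above the floor. It starts to give at about 4 N and yields 1 mm per further newton; travel ends at 9 mm, and beyond 5 mm it has been forced. Springs back when released.
- switch_lever (a joint): Angle of the rack-presence switch lever, rad. A yellow-tipped hinged lever 40 mm above the floor, just before the stop, swung by the front face of an arriving rack: 0 = free, first touched 12 mm before the stop, 0.35 with the rack 2.5 mm short of it, 0.43 against it. Spring under 0.6 N.
- bottle_amber: Standing amber sample bottle, 68 mm across, 210 mm high; leave alone. Origin: centre of its underside.
- bottle_dark: Standing dark-red sample bottle, 64 mm across, 220 mm high; leave alone. Origin: centre of its underside.
- reagent_jar: Glass jar with a blue cap, 72 mm across, 100 mm high; leave alone. Origin: centre of its underside.
- wash_bottle: White wash bottle with a red cap and bent spout, 64 mm across, 183 mm high; leave alone. Origin: centre of its underside.
- beaker: Glass beaker, 68 mm across, 85 mm high; leave alone. Origin: centre of its underside.

How it is judged:
On the way:
1. the orange-capped rack is on the lane floor, upright and lengthwise between the side strips of the open upper part, above the guard (x of rack_orange in the frame of feeder between -0.2 and 0.012 m and y of rack_orange in the frame of feeder between -0.012 and 0.012 m and z of load_place in the frame of rack_orange between -0.008 and 0.008 m and z of guard_mouth in the frame of rack_orange between -0.03 and 0.03 m and angle between the y axis of rack_orange and the y axis of feeder, either way round below 0.2 rad and angle between rack_orange's own z axis and vertical below 0.4 rad), for 0.2 s.
At the end, for the whole second after the job is handed in: The orange-capped rack stands released and still on the lane floor, upright, lined up within 0.1 rad and 6 mm, its front under the guard within 2.5 mm of the stop (switch lever over 0.34 rad), the stop sprung back to within 2 mm of home (value of joint switch_lever above 0.34 rad and value of joint escapement below 0.002 m and x of rack_orange in the frame of feeder between 0.046 and 0.11 m and y of rack_orange in the frame of feeder between -0.006 and 0.006 m and z of rack_orange in the frame of feeder between 0.06 and 0.081 m and angle between the y axis of rack_orange and the y axis of feeder, either way round below 0.1 rad and angle between rack_orange's own z axis and vertical below 0.28 rad and linear speed of rack_orange below 0.01 m/s); the robot touches nothing.
It fails at once if the sprung escapement stop is forced (pushed in more than 5 mm) (value of joint escapement above 0.005 m).
It fails at once if the rack with the orange caps is tipped over (angle between rack_orange's own z axis and vertical above 0.7 rad).
It fails at once if another rack is shifted by more than 25 mm (distance of any of rack_blue, rack_green from where it was at the start of the episode above 0.025 m).
It fails at once if a bottle, the jar, the wash bottle or the beaker is shifted by more than 25 mm (distance of any of bottle_amber, bottle_dark, reagent_jar, wash_bottle, beaker from where it was at the start of the episode above 0.025 m).
It also fails if it takes over 58 s, if anything falls off the work surface, if the arm or the gripper's body presses on something with over 40 N, if the wrist force passes 120 N, or if a joint passes its speed limit or range.

## Working session

There is one attempt and no reset: what is moved stays moved. The work goes in short steps, Python scripts to look and compute and a shell command to move; the robot and the scene stay as the last step left them, time stands still between calls to the robot, and variables do not carry over. Pictures are saved under pics/ and viewed, and the job is handed in when it is done.

```bash
ls; mkdir -p pics
cat > h.py <<'E'
import numpy as np, cv2
from rig import manip, vision, workorder
from scipy.spatial.transform import Rotation as R
def save(f,name):
    cv2.imwrite('pics/'+name,cv2.cvtColor(f['image'],cv2.COLOR_RGB2BGR))
def ray(f,uv):
    uv=np.atleast_2d(np.array(uv,float)); K=f['intrinsics']
    d=np.c_[(uv[:,0]-K[0,2])/K[0,0],(uv[:,1]-K[1,2])/K[1,1]]
    k=f['k1']; p=d.copy()
    for _ in range(30): p=d/(1+k*(p**2).sum(1,keepdims=True))
    T=np.linalg.inv(f['camera_from_world'])
    D=np.c_[p,np.ones(len(p))]@T[:3,:3].T   # per unit z
    return T[:3,3],D
def plane(f,uv,z):
    o,D=ray(f,uv); return o+D*((z-o[2])/D[:,2])[:,None]
def zpts(f,uv):
    o,D=ray(f,uv); uv=np.atleast_2d(uv).astype(int)
    return o+D*f['z_map'][uv[:,1],uv[:,0]][:,None]
def proj(f,P):
    P=np.atleast_2d(P); T=f['camera_from_world']; c=P@T[:3,:3].T+T[:3,3]
    s=c[:,:2]/c[:,2:]; s=s*(1+f['k1']*(s**2).sum(1,keepdims=True)); K=f['intrinsics']
    return np.c_[s[:,0]*K[0,0]+K[0,2],s[:,1]*K[1,1]+K[1,2]]
def tri(f1,a,f2,b):
    o1,d1=ray(f1,a);o2,d2=ray(f2,b);d1=d1[0];d2=d2[0]
    A=np.c_[d1,-d2];s=np.linalg.lstsq(A,o2-o1,rcond=None)[0]
    p,q=o1+s[0]*d1,o2+s[1]*d2
    return (p+q)/2,np.linalg.norm(p-q)
E
python3 - <<'E'
from h import *
print(manip.state())
for n in ['scene','side','wrist']:
    f=vision.grab_frame(n); save(f,n+'0.png'); print(n,f['k1'],f['intrinsics'].tolist(),np.linalg.inv(f['camera_from_world']).round(3).tolist())
    np.savez('pics/'+n+'0.npz',**f)
E
```

```text
pics
{'clock': 0.0, 'qpos': array([ 1.60919501,  0.50181319, -0.4267775 ,  1.55147206,  0.22081115,
        1.1382969 , -0.21032115]), 'joint_velocities': array([ 2.30111915e-05, -6.91974181e-04,  5.12361771e-04, -1.02256747e-04,
       -3.16471773e-04,  3.06427259e-04,  3.50280184e-04]), 'tau': array([-1.50780575e-04, -5.66599166e+01, -5.81624731e+00, -2.79109401e+01,
       -6.87175104e-02,  3.06869403e-02,  1.67364669e-04]), 'tcp_pos': array([ 0.14470557, -0.63308981,  0.29118958]), 'orientation': array([-9.61958292e-04,  9.93687505e-01,  1.12179360e-01, -8.90025858e-05]), 'contact_force': array([ 0.18052939, -0.16882363, -0.81589178]), 'ft_torque': array([-0.01838596,  0.02336307,  0.04037394]), 'grip_width': 0.09199283412676575}
scene -0.10427547806914436 [[431.32659681650415, 0.0, 256.05658413672916], [0.0, 431.32659681650415, 188.1483614977941], [0.0, 0.0, 1.0]] [[0.963, 0.215, -0.163, 0.732], [0.269, -0.734, 0.624, -0.799], [0.014, -0.645, -0.764, 1.018], [0.0, 0.0, 0.0, 1.0]]
side 0.03698189256412153 [[410.86611786195255, 0.0, 257.8029212532715], [0.0, 410.86611786195255, 191.4647761868862], [0.0, 0.0, 1.0]] [[-0.715, -0.413, 0.564, -0.239], [-0.699, 0.428, -0.573, 0.768], [-0.005, -0.804, -0.595, 0.896], [0.0, 0.0, 0.0, 1.0]]
wrist 0.014964713383690213 [[299.42294307426243, 0.0, 256.1771149156472], [0.0, 299.42294307426243, 189.88761864537813], [0.0, 0.0, 1.0]] [[0.223, -0.945, -0.241, 0.209], [-0.975, -0.216, -0.054, -0.619], [-0.001, 0.247, -0.969, 0.383], [0.0, 0.0, 0.0, 1.0]]
```

View pics/scene0.png

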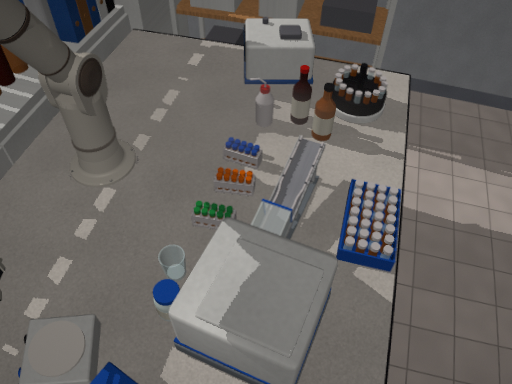

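View pics/side0.png

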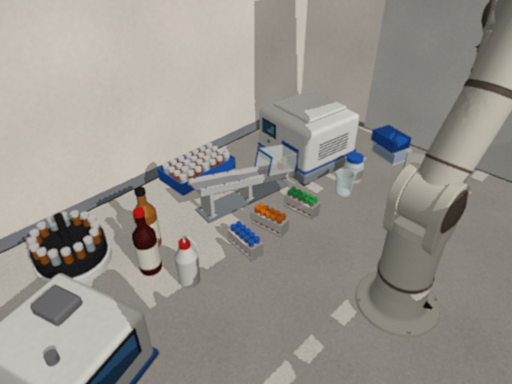

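View pics/wrist0.png

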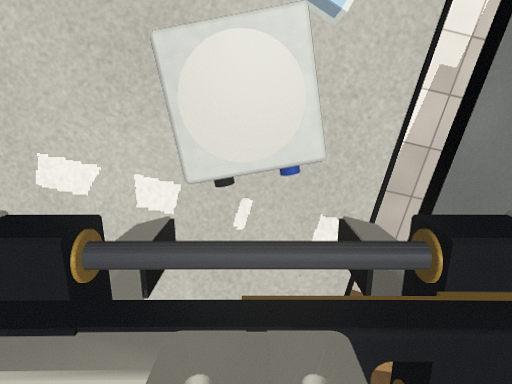

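Run:
```python
from h import *
s=dict(np.load('pics/scene0.npz'));d=dict(np.load('pics/side0.npz'))
def crop(f,x0,y0,x1,y1,n,k):
    im=cv2.cvtColor(f['image'][y0:y1,x0:x1],cv2.COLOR_RGB2BGR); cv2.imwrite('pics/'+n,cv2.resize(im,None,fx=k,fy=k,interpolation=cv2.INTER_CUBIC))
crop(s,180,80,350,240,'sc.png',4.5)
crop(d,130,110,330,270,'dc.png',3.75)
def cent(f,lo,hi):
    hsv=cv2.cvtColor(f['image'],cv2.COLOR_RGB2HSV)
    m=cv2.inRange(hsv,lo,hi); n,l,st,c=cv2.connectedComponentsWithStats(m); 
    return [(st[i].tolist(),c[i].round(1).tolist()) for i in range(1,n) if st[i][4]>20]
for nm,f in(('scene',s),('side',d)):
    print(nm,'orange',cent(f,(5,200,150),(16,255,255)))
```

```text
scene orange []
side orange [([255, 204, 21, 15, 115], [264.7, 210.8])]
```

View pics/sc.png

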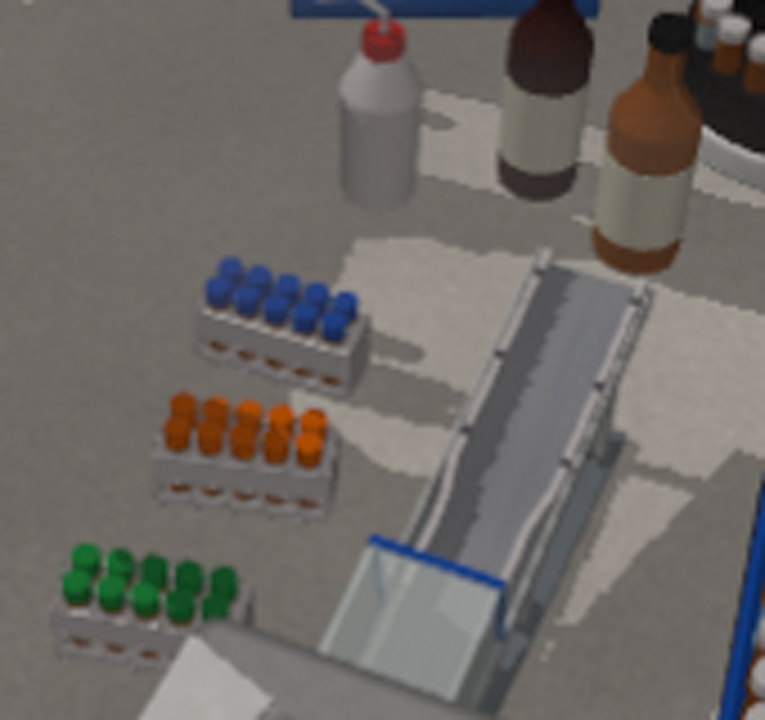

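View pics/dc.png

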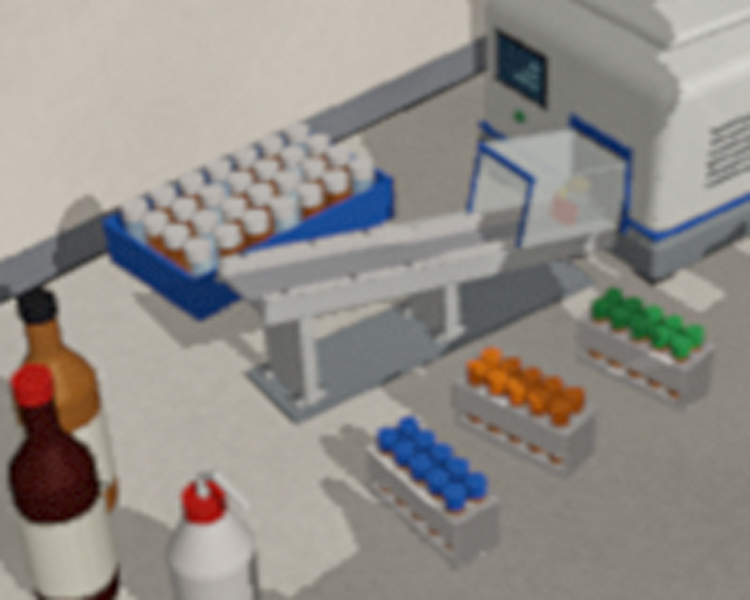

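```bash
cat > rackm.py <<'E'
from h import *
def capmask(f,col):
    hsv=cv2.cvtColor(f['image'],cv2.COLOR_RGB2HSV)
    lo,hi={'orange':((4,190,110),(17,255,255)),'blue':((105,150,60),(125,255,255)),'green':((50,150,30),(80,255,255))}[col]
    return cv2.inRange(hsv,lo,hi)
def rack(fs,col,box=None):
    out=[]
    for f,b in fs:
        m=capmask(f,col); mm=np.zeros_like(m); x0,y0,x1,y1=b; mm[y0:y1,x0:x1]=m[y0:y1,x0:x1]
        v,u=np.nonzero(mm); P=zpts(f,np.c_[u,v]); P=P[(P[:,2]>0.03)]
        out.append(P)
    return out
E
python3 - <<'E'
from rackm import *
s=dict(np.load('pics/scene0.npz'));d=dict(np.load('pics/side0.npz'))
for col,bs,bd in (('orange',(205,155,260,200),(240,195,295,235)),('blue',(215,130,270,170),(225,215,265,260)),('green',(185,195,240,232),(285,185,322,210))):
    Ps=rack([(s,bs),(d,bd)],col)
    for P in Ps+[np.vstack(Ps)]:
        q=P[P[:,2]>np.percentile(P[:,2],50)]
        (c,sz,a)=cv2.minAreaRect(P[:,:2].astype(np.float32)*1000)
        print(col,len(P),'z90',np.percentile(P[:,2],[50,90,98]).round(4),'c',np.round(c,1),np.round(sz,1),round(a,1))
# lane points
def sc(x,y): return (180+x/4.5,80+y/4.5)
def dc(x,y): return (130+x/3.75,110+y/3.75)
for n,a,b in (('upL',(543,258),None),('upR',(642,292),None),('guardL',(372,540),(528,182)),('guardR',(503,585),(485,145)),('stripL mid',(465,430),(445,290)),):
    A=sc(*a); print(n,zpts(s,[A]).round(4), end=' ')
    if b: B=dc(*b); print(zpts(d,[B]).round(4),tri(s,A,d,B))
    else: print()
E
```

```text
orange 234 z90 [0.0671 0.0696 0.0713] c [452.2  11.1] [101.4  42.1] 9.7
orange 254 z90 [0.0645 0.0679 0.0693] c [104.1 361.3] [  91.5 1061.1] 45.1
orange 488 z90 [0.0657 0.0691 0.0706] c [104.3 357.8] [  96.7 1066.2] 45.1
blue 189 z90 [0.0666 0.069  0.0707] c [ 602.5 -305.5] [ 100.4 1015.8] 20.3
blue 289 z90 [0.0657 0.0683 0.0696] c [434.  142.7] [ 36.7 101.9] 83.8
blue 478 z90 [0.0661 0.0687 0.0701] c [ 601.  -301.6] [ 102.6 1023.7] 20.5
green 302 z90 [0.0668 0.0696 0.0711] c [ 596.7 -436.2] [102.1 767.8] 28.0
green 184 z90 [0.0646 0.0681 0.0702] c [ 89.1 293.3] [  90.9 1151.3] 39.2
green 486 z90 [0.0661 0.0693 0.0709] c [309.9  24. ] [ 149.7 1843.9] 31.8
upL [[0.6189 0.1446 0.141 ]] 
upR [[0.6872 0.1365 0.1364]] 
guardL [[ 0.5745 -0.1268  0.1538]] [[ 0.5714 -0.119   0.148 ]] (array([ 0.57316376, -0.12095877,  0.14636148]), np.float64(2.3279215956680126e-05))
guardR [[ 0.6533 -0.1362  0.1523]] [[ 0.6467 -0.14    0.1474]] (array([ 0.64962372, -0.1371655 ,  0.14921702]), np.float64(0.008738298723080845))
stripL mid [[0.5995 0.0109 0.108 ]] [[ 0.5907 -0.0292  0.063 ]] (array([0.5818835 , 0.00568098, 0.09545688]), np.float64(0.0416572756577796))
```

```bash
cat >> h.py <<'E'
def tool():
    st=manip.state(); q=st['orientation']; return st['tcp_pos'],R.from_quat(q[[1,2,3,0]]),st
def go(pos,Rt=None):
    p,r,st=tool(); d=r.inv().apply(np.array(pos)-p)*100
    w=np.zeros(3) if Rt is None else (r.inv()*Rt).as_rotvec()
    print('row',np.round(d,2).tolist(),np.round(w,3).tolist(),'rows>=',round(max(np.linalg.norm(d)/4.17,np.degrees(np.linalg.norm(w))/7.16),1))
def down(yaw,tilt=0): # tool x at yaw(rad) level, z down; tilt: x axis pitched down by tilt
    x=np.array([np.cos(yaw)*np.cos(tilt),np.sin(yaw)*np.cos(tilt),-np.sin(tilt)])
    y=np.array([np.sin(yaw),-np.cos(yaw),0]); z=np.cross(x,y)
    return R.from_matrix(np.c_[x,y,z])
E
python3 - <<'E'
from h import *
go([0.145,-0.60,0.45]); go([0.40,-0.40,0.45]); go([0.47,0.02,0.42],down(np.radians(9.7)))
E
```

```text
row [0.77, -3.26, -15.86] [0.0, 0.0, 0.0] rows>= 3.9
row [30.08, -17.07, -15.83] [0.0, 0.0, 0.0] rows>= 9.1
row [46.27, -56.45, -12.77] [-0.002, -0.0, 0.056] rows>= 17.8
```

```bash
python3 -m handwheel '[[0.8,-3.3,-15.8,0,0,0,1],[0.8,-3.3,-15.8,0,0,0,1],[0.8,-3.3,-15.8,0,0,0,1],[8,-6,-15.8,0,0,0,1],[14,-9,-15.8,0,0,0,1],[20,-12,-15.8,0,0,0,1],[26,-15,-15.8,0,0,0,1],[30,-17,-15.8,0,0,0,1],[30,-17,-15.8,0,0,0,1],[32,-21,-15.5,0,0,0,1],[33,-25,-15,0,0,0,1],[34,-28,-15,0,0,0.03,1]]'
python3 - <<'E'
from h import *
print(tool()[2]['qpos']); go([0.47,0.02,0.42],down(np.radians(9.7)))
E
```

```text
clock: 1.15
tcp_pos: [0.3948, -0.3407, 0.4432]
orientation: [-0.001, 0.995, 0.098, 0.0]
contact_force: [1.2, 0.3, 0.6]
grip_width: 0.0921
[ 1.23245737  0.16763713 -0.64921858  1.65752588  0.10141295  1.3523561
 -0.80684072]
row [14.4, -33.91, 2.4] [-0.002, -0.001, 0.027] rows>= 8.9
```

```bash
python3 -m handwheel '[[14.4,-33.9,2.4,0,0,0.027,1],[14.4,-33.9,2.4,0,0,0.027,1],[14.4,-33.9,2.4,0,0,0.027,1],[14.4,-33.9,2.4,0,0,0.027,1],[14.4,-33.9,2.4,0,0,0.027,1],[14.4,-33.9,2.4,0,0,0.027,1],[14.4,-33.9,2.4,0,0,0.027,1],[14.4,-33.9,2.4,0,0,0.027,1],[14.4,-33.9,2.4,0,0,0.027,1],[14.4,-33.9,2.4,0,0,0.027,1],[14.4,-33.9,2.4,0,0,0.027,1],[14.4,-33.9,2.4,0,0,0.027,1]]'
python3 - <<'E'
from h import *
print(tool()[2]['qpos'])
f=vision.grab_frame('wrist'); save(f,'wrist1.png'); np.savez('pics/wrist1.npz',**f); print(np.linalg.inv(f['camera_from_world']).round(3))
E
```

```text
clock: 2.15
tcp_pos: [0.4698, 0.0195, 0.4198]
orientation: [-0.001, 0.996, 0.085, -0.0]
contact_force: [-0.1, -0.0, -0.7]
grip_width: 0.0917
[ 0.82192837  0.09749906 -0.97193556  1.79837216  0.08180386  1.28930552
 -1.57175046]
[[ 0.169 -0.955 -0.244  0.535]
 [-0.986 -0.164 -0.041  0.03 ]
 [-0.001  0.248 -0.969  0.511]
 [ 0.     0.     0.     1.   ]]
```

View pics/wrist1.png

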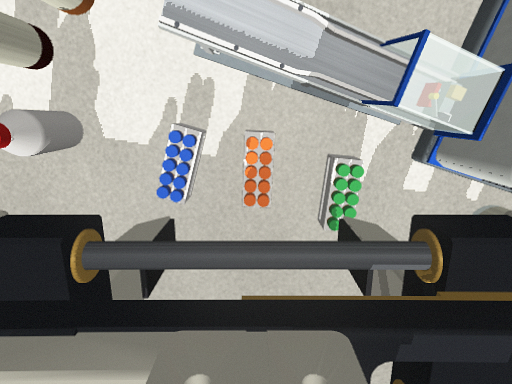

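Run:
```python
from rackm import *
f=dict(np.load('pics/wrist1.npz'));s=dict(np.load('pics/scene0.npz'));d=dict(np.load('pics/side0.npz'))
for col in('orange','blue','green'):
    m=capmask(f,col); m[:110]=0; m[235:]=0
    v,u=np.nonzero(m); P=zpts(f,np.c_[u,v]); P=P[P[:,2]>.05]
    print(col,np.percentile(P[:,2],[50,90]).round(4),[np.round(x,1) for x in cv2.minAreaRect(P[:,:2].astype(np.float32)*1000)])
m=capmask(f,'orange');m[:110]=0;m[235:]=0
n,l,st,c=cv2.connectedComponentsWithStats(m); C=[c[i] for i in range(1,n) if st[i][4]>30]; print(np.round(C,1).tolist())
Q=plane(f,C,0.068); print(Q.round(4).tolist(), Q.mean(0))
# triangulate overall cap centroid, scene/side/wrist
cen=[]
for g,b in((f,(230,110,290,215)),(s,(205,155,260,200)),(d,(240,195,295,235))):
    m=capmask(g,'orange');x0,y0,x1,y1=b;v,u=np.nonzero(m[y0:y1,x0:x1]);cen.append((u.mean()+x0,v.mean()+y0))
print(cen,tri(f,cen[0],s,cen[1]),tri(f,cen[0],d,cen[2]))
# floor plane
im=f['image'];crop=cv2.resize(cv2.cvtColor(im[0:150,150:512],cv2.COLOR_RGB2BGR),None,fx=2.2,fy=2.2,interpolation=cv2.INTER_CUBIC);cv2.imwrite('pics/w1c.png',crop)
```

```text
orange [0.0669 0.0681] [array([467. ,  16.4]), array([138.6,  37.2]), np.float64(7.4)]
blue [0.0669 0.1379] [array([497.4, -40.2]), array([114. , 446.7]), np.float64(17.4)]
green [0.067  0.0681] [array([485.5, -76.7]), array([218.6,  87.1]), np.float64(43.3)]
[[251.7, 142.7], [265.7, 143.5], [251.2, 157.3], [264.9, 158.1], [250.5, 171.6], [264.2, 172.3], [249.9, 185.8], [263.5, 186.5], [249.4, 199.6], [262.6, 200.3]]
[[0.4928, 0.0299, 0.068], [0.4952, 0.0094, 0.068], [0.4715, 0.027, 0.068], [0.4738, 0.0067, 0.068], [0.45, 0.0245, 0.068], [0.4525, 0.004, 0.068], [0.4282, 0.0217, 0.068], [0.4306, 0.0011, 0.068], [0.4065, 0.0189, 0.068], [0.4088, -0.0014, 0.068]] [0.45100075 0.01418215 0.068     ]
[(np.float64(257.39431818181816), np.float64(173.57272727272726)), (np.float64(234.75641025641025), np.float64(174.2905982905983)), (np.float64(269.7165354330709), np.float64(212.61811023622047))] (array([0.45068161, 0.01389687, 0.06460446]), np.float64(0.004986151880633412)) (array([0.44794021, 0.01460063, 0.05793364]), np.float64(0.0032417848397378653))
```

View pics/w1c.png

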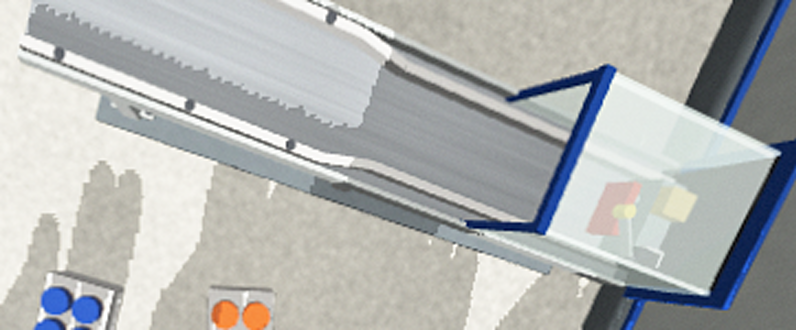

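Run:
```python
from h import *
f=dict(np.load('pics/wrist1.npz'))
k=2.2
def c2p(L): return np.array([(150+x/k,y/k) for x,y in L])
mask=np.zeros((384,512),np.uint8)
cv2.fillPoly(mask,[c2p([(110,40),(300,35),(375,75),(520,140),(500,180),(370,140),(330,120),(120,55)]).astype(np.int32)],1)
v,u=np.nonzero(mask);P=zpts(f,np.c_[u,v])
c=P.mean(0)
for _ in range(4):
    w=np.linalg.svd(P-P.mean(0),full_matrices=False);n=w[2][2];n*=np.sign(n[2]);r=(P-P.mean(0))@n;c=P.mean(0);P=P[abs(r)<max(.004,2*r.std())]
print('n',n,'slope deg',np.degrees(np.arccos(n[2])),'yaw',np.degrees(np.arctan2(n[1],n[0])),'rms',r.std(),len(P))
# all points near lane: height above plane
v,u=np.mgrid[0:150,150:512];u=u.ravel();v=v.ravel();A=zpts(f,np.c_[u,v]);ok=f['z_map'][v,u]>0;A=A[ok]
h=(A-c)@n
st=A[(h>.010)&(h<.018)&(A[:,2]>.05)]
yaw=np.arctan2(n[1],n[0]);
for it in range(3):
    e=np.array([np.cos(yaw),np.sin(yaw)]);p=np.array([-e[1],e[0]])
    a=(st[:,:2]-c[:2])@e;b=(st[:,:2]-c[:2])@p
    mids=[]
    for lo in np.arange(-.2,.12,.02):
        q=b[(a>lo)&(a<lo+.02)]; L=q[(q<0)&(q>-.06)];Hh=q[(q>0)&(q<.06)]
        if len(L)>5 and len(Hh)>5:
            i0,i1=L.max(),Hh.min(); mids.append((lo+.01,(np.median(L)+np.median(Hh))/2,i1-i0,np.median(Hh)-np.median(L)))
            if it==0 or it==2: print(np.round(mids[-1],4),len(L),len(Hh))
    m=np.array(mids);pf=np.polyfit(m[:,0],m[:,1],1);print('fit',pf); yaw+=np.arctan(pf[0]); print('yaw',np.degrees(yaw))
e=np.array([np.cos(yaw),np.sin(yaw)]);p=np.array([-e[1],e[0]]);
print('centre point',c[:2]+p*pf[1],'c',c)
# middle x=0 where centreline floor z=0.087
print('min a of strips',a[(abs(b)<.05)].min())
s=.2126;z0=c[2]-(n[0]*(p*pf[1])[0]+n[1]*(p*pf[1])[1])/n[2]
xf=(0.087-z0)/s;o=c[:2]+p*pf[1]-e*xf;print('origin by height',o,'upper end at a->x',a[(abs(b)<.05)].min()+xf)
```

```text
n [ 0.95919782 -0.11832698  0.25678449] slope deg 75.12064953253527 yaw -7.0324983136178565 rms 0.008506441366824014 4299
[0.01   0.0025 0.0002 0.0573] 285 356
fit [0.12684638 0.00126846]
yaw 0.1966566575284445
fit [-0.04970485 -0.00049705]
yaw -2.6488798189586205
[0.01   0.001  0.0001 0.06  ] 316 353
fit [0.04902116 0.00049021]
yaw 0.15757912411292313
centre point [ 0.62936411 -0.01335151] c [ 0.62936546 -0.01384172  0.09373101]
min a of strips 0.009791608240585213
origin by height [ 0.66211063 -0.01326145] upper end at a->x -0.022955041401170842<stdin>:26: RankWarning: Polyfit may be poorly conditioned
<stdin>:26: RankWarning: Polyfit may be poorly conditioned
<stdin>:26: RankWarning: Polyfit may be poorly conditioned
```

Run:
```python
from h import *
f=dict(np.load('pics/wrist1.npz'))
k=2.2
def c2p(L): return np.array([(150+x/k,y/k) for x,y in L])
mask=np.zeros((384,512),np.uint8)
cv2.fillPoly(mask,[c2p([(110,40),(300,35),(375,75),(520,140),(500,180),(370,140),(330,120),(120,55)]).astype(np.int32)],1)
v,u=np.nonzero(mask);P=zpts(f,np.c_[u,v])
print(np.percentile(P,[2,50,98],axis=0).round(4))
print('depth==0',(f['z_map'][v,u]==0).mean())
for (x,y) in [(120,50),(200,50),(300,60),(340,100),(400,110),(480,150),(600,210),(55,52),(190,105),(330,16),(290,145),(590,80),(550,225),(610,150)]:
    q=c2p([(x,y)]);print((x,y),q.round(0),zpts(f,q).round(4))
```

```text
[[ 0.6098 -0.1251  0.0684]
 [ 0.6303 -0.0093  0.0934]
 [ 0.6515  0.0988  0.1161]]
depth==0 0.003551609322974473
(120, 50) [[205.  23.]] [[0.6267 0.1079 0.1181]]
(200, 50) [[241.  23.]] [[0.6362 0.0663 0.1092]]
(300, 60) [[286.  27.]] [[0.6434 0.0108 0.0984]]
(340, 100) [[305.  45.]] [[ 0.6285 -0.0166  0.0918]]
(400, 110) [[332.  50.]] [[ 0.6308 -0.0538  0.0842]]
(480, 150) [[368.  68.]] [[ 0.6198 -0.111   0.07  ]]
(600, 210) [[423.  95.]] [[ 0.587  -0.1565  0.1462]]
(55, 52) [[175.  24.]] [[0.615  0.1359 0.14  ]]
(190, 105) [[236.  48.]] [[0.6052 0.0661 0.1246]]
(330, 16) [[300.   7.]] [[ 6.639e-01 -5.000e-04  1.106e-01]]
(290, 145) [[282.  66.]] [[0.5965 0.0086 0.1124]]
(590, 80) [[418.  36.]] [[ 0.6474 -0.1345  0.1412]]
(550, 225) [[400. 102.]] [[ 0.5747 -0.1301  0.1523]]
(610, 150) [[427.  68.]] [[ 0.6152 -0.1504  0.1502]]
```

Run:
```python
from h import *
f=dict(np.load('pics/wrist1.npz'))
k=2.2
def c2p(L): return np.array([(150+x/k,y/k) for x,y in L])
mask=np.zeros((384,512),np.uint8)
cv2.fillPoly(mask,[c2p([(110,40),(300,35),(375,75),(520,140),(500,180),(370,140),(330,120),(120,55)]).astype(np.int32)],1)
v,u=np.nonzero(mask&(f['z_map']>.1));P=zpts(f,np.c_[u,v]);P=P[(P[:,2]>.05)&(P[:,2]<.13)]
for _ in range(8):
    X=np.c_[P[:,:2],np.ones(len(P))];co=np.linalg.lstsq(X,P[:,2],rcond=None)[0];r=P[:,2]-X@co;P=P[abs(r)<max(.002,2.5*r.std())]
g=co[:2];yaw=np.arctan2(-g[1],-g[0]);print('slope',np.hypot(*g),'yaw',np.degrees(yaw),'rms',r.std(),len(P))
c=P.mean(0)
v,u=np.mgrid[0:150,150:512];u=u.ravel();v=v.ravel();ok=f['z_map'][v,u]>.1;A=zpts(f,np.c_[u[ok],v[ok]])
h=(A[:,2]-A[:,:2]@g-co[2])*np.cos(.2094)
st=A[(h>.009)&(h<.018)&(A[:,2]>.05)&(A[:,2]<.16)]
for it in range(4):
    e=np.array([np.cos(yaw),np.sin(yaw)]);p=np.array([-e[1],e[0]])
    a=(st[:,:2]-c[:2])@e;b=(st[:,:2]-c[:2])@p
    m=[]
    for lo in np.arange(-.2,.12,.01):
        q=b[(a>lo)&(a<lo+.01)];L=q[(q<0)&(q>-.05)];H=q[(q>0)&(q<.05)]
        if len(L)>8 and len(H)>8: m.append((lo+.005,(np.median(L)+np.median(H))/2,np.percentile(H,3)-np.percentile(L,97),np.median(H)-np.median(L)))
    m=np.array(m);pf=np.polyfit(m[:,0],m[:,1],1);yaw+=np.arctan(pf[0])
print(m.round(4));print('fit',pf,'yaw',np.degrees(yaw))
cp=c[:2]+p*pf[1]; z0=cp@g+co[2]; xf=(0.087-z0)/.2126
print('centre pt',cp,z0,'origin by height',cp-e*xf)
F=[]
for tag,q in(('gL',(398,104)),('gR',(427,31))):
    pass
print('strip range a rel origin',np.percentile(a[abs(b)<.05],[0.2,99.8])+xf)
```

```text
slope 0.2126561709191284 yaw -98.91602860321147 rms 0.0007916314807076994 4419
[[-0.045  -0.0046  0.0619  0.0668]
 [-0.035  -0.004   0.0622  0.0682]
 [-0.025  -0.003   0.0624  0.0697]
 [-0.015  -0.0031  0.0621  0.07  ]
 [-0.005  -0.0027  0.0625  0.0708]
 [ 0.005  -0.0027  0.0608  0.0688]
 [ 0.015  -0.0027  0.0551  0.0647]
 [ 0.025  -0.0031  0.0515  0.0601]
 [ 0.035  -0.0033  0.0497  0.0577]
 [ 0.045  -0.0036  0.0492  0.0576]
 [ 0.055  -0.0032  0.0496  0.0575]
 [ 0.065  -0.0035  0.0494  0.0575]
 [ 0.075  -0.0036  0.0494  0.0578]
 [ 0.085  -0.0034  0.0496  0.0573]
 [ 0.095  -0.0036  0.0498  0.0571]
 [ 0.105  -0.0033  0.0495  0.0583]
 [ 0.115  -0.0035  0.0495  0.0563]]
fit [-1.23705491e-08 -3.34620063e-03] yaw -98.10506425966666
centre pt [ 0.62730449 -0.01280185] 0.09234221351477118 origin by height [ 0.62376172 -0.03767886]
strip range a rel origin [-0.18888162  0.209837  ]
```

Run:
```python
from h import *
s=dict(np.load('pics/scene0.npz'))
for n,x,y,r in(('amber',638,268,.034),('dark',538,197,.032),('wash',378,206,.032)):
    q=plane(s,[(180+x/4.5,80+y/4.5)],0)[0]; o=ray(s,[(0,0)])[0]; dd=(q-o)[:2];dd/=np.linalg.norm(dd)
    c=q[:2]+dd*r; O=np.array([.6228,-.0435]);e=np.array([np.cos(np.radians(-98.1)),np.sin(np.radians(-98.1))])
    print(n,c.round(3),'lane x',(c-O)@e,'y',(c-O)@[-e[1],e[0]])
yr=np.radians(7.26)
go([.4508,.0140,.20],down(yr)); go([.4508,.0140,.083],down(yr))
```

```text
amber [0.671 0.34 ] lane x -0.3868154505250201 y -0.006274226607831521
dark [0.579 0.396] lane x -0.4288495490212469 y -0.1056755495416766
wash [0.457 0.349] lane x -0.36489981931365767 y -0.21967118104025204
row [-1.95, 0.19, 21.98] [-0.002, 0.0, 0.041] rows>= 5.3
row [-1.95, 0.21, 33.68] [-0.002, 0.0, 0.041] rows>= 8.1
```

```bash
python3 -m handwheel '[[-1.95,0.2,5,0,0,0.041,1],[-1.95,0.2,9,0,0,0.041,1],[-1.95,0.2,13,0,0,0.041,1],[-1.95,0.2,17,0,0,0.041,1],[-1.95,0.2,20,0,0,0.041,1],[-1.95,0.2,23,0,0,0.041,1],[-1.95,0.2,26,0,0,0.041,1],[-1.95,0.2,28,0,0,0.041,1],[-1.95,0.2,28,0,0,0.041,1]]'
python3 - <<'E'
from h import *
f=vision.grab_frame('wrist'); save(f,'wrist2.png')
yr=np.radians(7.26)
go([.4508,.0140,.083],down(yr))
E
```

```text
clock: 2.95
tcp_pos: [0.4479, 0.0118, 0.1361]
orientation: [-0.001, 0.998, 0.062, -0.004]
contact_force: [0.1, 0.1, 0.4]
grip_width: 0.0915
row [0.21, -0.12, 5.51] [-0.003, 0.005, -0.002] rows>= 1.3
```

View pics/wrist2.png

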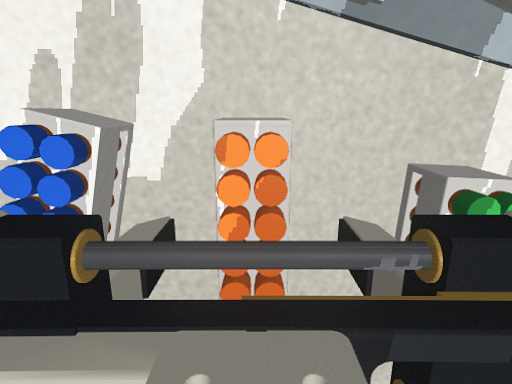

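```bash
python3 -m handwheel '[[0.2,-0.1,2,0,0.005,0,1],[0.2,-0.1,4,0,0.005,0,1],[0.2,-0.1,5.5,0,0.005,0,1],[0.2,-0.1,5.5,0,0.005,0,1],[0.2,-0.1,5.5,0,0.005,0,-1],[0.2,-0.1,5.5,0,0.005,0,-1],[0.2,-0.1,5.5,0,0.005,0,-1],[0.2,-0.1,5.5,0,0.005,0,-1],[0.2,-0.1,5.5,0,0.005,0,-1],[0.2,-0.1,5.5,0,0.005,0,-1],[0.2,-0.1,5.5,0,0.005,0,-1],[0.2,-0.1,5.5,0,0.005,0,-1]]'
python3 - <<'E'
from h import *
go([.4508,.0140,.26],down(np.radians(7.26)))
E
```

```text
clock: 4.0
tcp_pos: [0.4509, 0.014, 0.0833]
orientation: [-0.001, 0.998, 0.062, -0.0]
contact_force: [-1.0, 0.2, 2.1]
grip_width: 0.0457
row [-0.01, -0.05, -17.67] [-0.003, -0.0, -0.002] rows>= 4.2
```

```bash
cat >> h.py <<'E'
O=np.array([.6228,-.0435]);LY=np.radians(-98.1);EX=np.array([np.cos(LY),np.sin(LY)]);EY=np.array([-EX[1],EX[0]]);TH=.2094
def lane(s,h,y=0,z0=.088): # s along slope, h normal to floor
    xy=O+EX*(s*np.cos(TH)+h*np.sin(TH))+EY*y
    return np.r_[xy,z0-s*np.sin(TH)+h*np.cos(TH)]
RL=down(LY+np.pi,-TH)
E
python3 -m handwheel '[[0,0,-3,0,0,0,-1],[0,0,-6,0,0,0,-1],[0,0,-10,0,0,0,-1],[0,0,-14,0,0,0,-1],[0,0,-18,0,0,0,-1],[0,0,-20,0,0,0,-1],[0,0,-20,0,0,0,-1]]'
python3 - <<'E'
from h import *
go(lane(-90,0)*0+lane(-.090,.083+.06),RL); print(lane(-.09,.143),manip.state()['qpos'])
E
```

```text
clock: 4.58
tcp_pos: [0.4531, 0.0138, 0.2872]
orientation: [-0.0, 0.998, 0.062, 0.003]
contact_force: [0.4, -0.5, -3.7]
grip_width: 0.0457
row [17.63, 2.16, 4.19] [0.141, 0.173, -1.299] rows>= 10.6
[0.63101569 0.01422648 0.24658486] [ 0.78524413  0.22233908 -0.971504    2.02019296  0.21891879  0.9985394
 -1.73967456]
```

```bash
python3 -m handwheel '[[2,0.3,0,0.012,0.014,-0.11,-1],[4,0.5,0,0.024,0.028,-0.22,-1],[6,0.8,0,0.036,0.042,-0.33,-1],[8,1,0,0.048,0.058,-0.44,-1],[10,1.2,0.5,0.06,0.072,-0.55,-1],[12,1.5,1,0.072,0.088,-0.66,-1],[14,1.8,2,0.084,0.1,-0.77,-1],[15.5,2,3,0.096,0.117,-0.88,-1],[16.5,2.1,3.5,0.108,0.132,-0.99,-1],[17.2,2.1,4,0.12,0.147,-1.1,-1],[17.6,2.1,4.2,0.131,0.16,-1.2,-1],[17.6,2.1,4.2,0.141,0.173,-1.3,-1]]'
python3 - <<'E'
from h import *
go(lane(-.090,.083+.03),RL); print(manip.state()['qpos'])
E
```

```text
clock: 5.58
tcp_pos: [0.6298, 0.0146, 0.2427]
orientation: [-0.07, 0.749, 0.654, 0.078]
contact_force: [-1.1, 0.4, -4.3]
grip_width: 0.0455
row [0.06, 0.14, 2.61] [-0.005, -0.0, 0.005] rows>= 0.6
[ 0.78328219  0.77435981 -1.1377332   1.65570167  0.55691797  1.08983743
 -0.58726211]
```

```bash
python3 -m handwheel '[[0,0.1,2,-0.005,0,0.005,-1],[0,0.1,2.6,-0.005,0,0.005,-1],[0,0.1,2.6,-0.005,0,0.005,-1]]'
python3 - <<'E'
from h import *
ims=[]
for n,(x0,y0,x1,y1) in (('scene',(220,100,360,240)),('side',(160,90,320,250))):
    f=vision.grab_frame(n);np.savez('pics/%s3.npz'%n,**f)
    ims.append(cv2.resize(cv2.cvtColor(f['image'][y0:y1,x0:x1],cv2.COLOR_RGB2BGR),(400,400),interpolation=cv2.INTER_CUBIC))
cv2.imwrite('pics/s3.png',np.hstack(ims))
f=vision.grab_frame('wrist');save(f,'wrist3.png')
p,r,_=tool();print(p,lane(-.09,.113))
E
```

```text
clock: 5.83
tcp_pos: [0.6287, 0.0198, 0.2129]
orientation: [-0.071, 0.751, 0.652, 0.076]
contact_force: [-0.2, -0.8, -4.7]
grip_width: 0.0459
[0.63122256 0.02016692 0.21718032] [0.63189438 0.02040045 0.21724018]
```

View pics/s3.png

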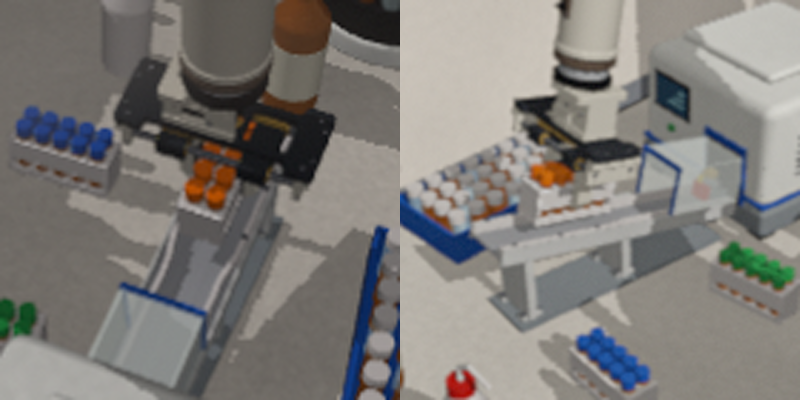

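View pics/wrist3.png

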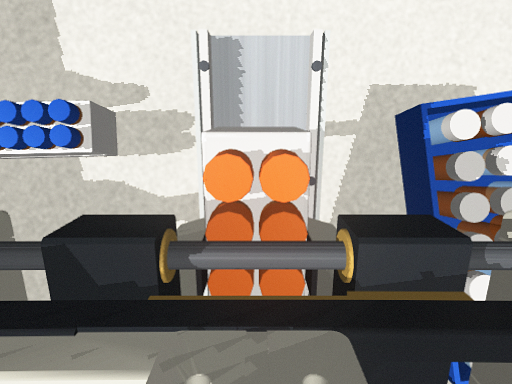

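Run:
```python
from h import *
f=vision.grab_frame('wrist')
im=f['image'];p,r,_=tool()
cv2.imwrite('pics/w3c.png',cv2.resize(cv2.cvtColor(im[20:220,160:360],cv2.COLOR_RGB2BGR),None,fx=3,fy=3,interpolation=cv2.INTER_CUBIC))
v,u=np.mgrid[25:215,185:345];u=u.ravel();v=v.ravel();ok=f['z_map'][v,u]>.05;P=zpts(f,np.c_[u[ok],v[ok]])
d=P[:,:2]-O; x=d@EX;y=d@EY; h=(P[:,2]-(.087-.2126*x))*np.cos(TH); s=(x-h*np.sin(TH))/np.cos(TH)
fl=(abs(h)<.005)&(abs(y)<.025);print('floor h',np.median(h[fl]),np.percentile(s[fl],[1,99]))
print('floor slope check',np.polyfit(s[fl],h[fl],1),np.polyfit(y[fl],h[fl],1))
for lo in np.arange(-.2,-.1,.01):
    k=(s>lo)&(s<lo+.01)&(h>.009)&(h<.02); L=y[k&(y<-.01)];H=y[k&(y>.01)]
    if len(L)>5 and len(H)>5: print(round(lo+.005,3),'strip inner',np.percentile(L,97).round(4),np.percentile(H,3).round(4),'outer',L.min().round(4),H.max().round(4))
k=(h>.03+.045)&(h<.03+.056); print('rack top y',np.percentile(y[k],[1,99]),'s min',s[k].min(), 'h',np.median(h[k]))
```

```text
floor h -0.0014798863841084702 [-0.20177301 -0.14749412]
floor slope check [-0.0010472  -0.00167267] [ 0.00017353 -0.00148874]
-0.195 strip inner -0.0301 0.0321 outer -0.0402 0.0423
-0.185 strip inner -0.0296 0.032 outer -0.0403 0.042
-0.175 strip inner -0.0297 0.0321 outer -0.0404 0.0422
-0.165 strip inner -0.0297 0.0322 outer -0.0399 0.0423
-0.155 strip inner -0.0297 0.0321 outer -0.0398 0.0421
-0.145 strip inner -0.0299 0.0322 outer -0.0399 0.0422
-0.135 strip inner -0.0367 0.0348 outer -0.0397 0.0422
-0.125 strip inner -0.0367 0.0349 outer -0.0399 0.0422
-0.115 strip inner -0.0367 0.0348 outer -0.0399 0.0422
-0.105 strip inner -0.0368 0.0348 outer -0.04 0.042
rack top y [-0.02299711  0.0222915 ] s min -0.14815964667974205 h 0.07983536012431364
```

View pics/w3c.png

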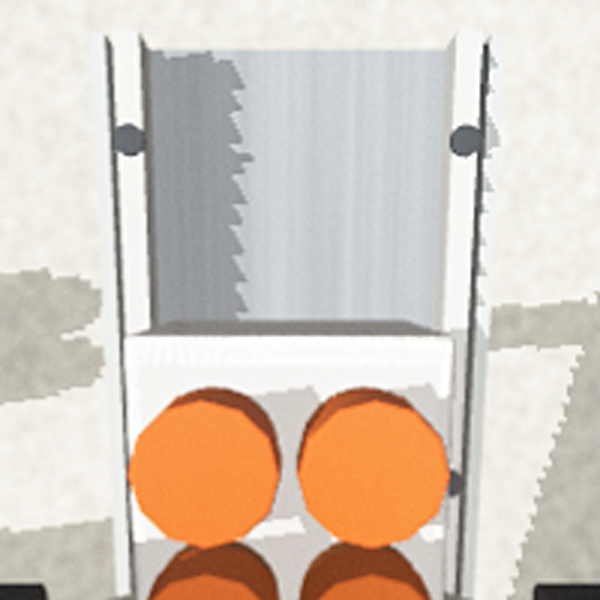

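```bash
sed -i 's/^O=.*;LY=/O=np.array([.6228,-.0435])+.0011*np.array([.99,-.141]);LY=/' h.py; python3 -m handwheel '[[0,0.15,0.8,0,0,0,-1],[0,0.15,1.6,0,0,0,-1],[0,0.15,2.3,0,0,0,-1],[0,0.15,2.7,0,0,0,-1],[0,0.15,2.7,0,0,0,-1]]'
python3 -m handwheel '[[0,0,0.1,0,0,0,-1],[0,0,0.2,0,0,0,-1],[0,0,0.2,0,0,0,-1]]'
```

```text
clock: 6.45
tcp_pos: [0.633, 0.0256, 0.1898]
orientation: [-0.069, 0.751, 0.652, 0.078]
contact_force: [-0.7, -0.0, -3.2]
grip_width: 0.0458
clock: 6.7
tcp_pos: [0.633, 0.0261, 0.1878]
orientation: [-0.069, 0.751, 0.652, 0.078]
contact_force: [0.2, 0.1, -3.7]
grip_width: 0.0461
```

```bash
python3 -m handwheel '[[0,0,0.1,0,0,0,-1],[0,0,0.1,0,0,0,-1]]'
python3 -m handwheel '[[0,0,0.1,0,0,0,-1],[0,0,0.1,0,0,0,-1]]'
python3 - <<'E'
from h import *
f=vision.grab_frame('wrist')
v,u=np.mgrid[25:215,185:345];u=u.ravel();v=v.ravel();ok=f['z_map'][v,u]>.05;P=zpts(f,np.c_[u[ok],v[ok]])
d=P[:,:2]-O; x=d@EX;y=d@EY; h=(P[:,2]-(.087-.2126*x))*np.cos(TH); s=(x-h*np.sin(TH))/np.cos(TH)
fl=(abs(h)<.005)&(abs(y)<.025)&(s<-.155);k=(h>.043)&(h<.055)
print(np.median(h[fl]),np.median(h[k]),np.percentile(y[k],[1,99]),s[k].min(),manip.state()['contact_force'])
E
```

```text
clock: 6.87
tcp_pos: [0.6332, 0.0262, 0.1869]
orientation: [-0.069, 0.751, 0.652, 0.078]
contact_force: [-0.4, 0.1, -4.1]
grip_width: 0.0457
clock: 7.03
tcp_pos: [0.6333, 0.0263, 0.1865]
orientation: [-0.069, 0.751, 0.652, 0.078]
contact_force: [-1.8, -2.4, 0.7]
grip_width: 0.0457
-0.001506551349532358 0.04850799129260647 [-0.02285533  0.02240502] -0.14808454777783603 [-1.70523129 -0.8284298   2.14671715]
```

```bash
python3 -m handwheel '[[0,0,0,0,0,0,0.2],[0,0,0,0,0,0,0.6],[0,0,0,0,0,0,1],[0,0,0,0,0,0,1],[0,0,0,0,0,0,1],[0,0,0,0,0,0,1]]'
python3 -m handwheel '[[0,0,-1,0,0,0,1],[0,0,-3,0,0,0,1],[0,0,-5.5,0,0,0,1],[0,0,-8,0,0,0,1],[0,0,-8,0,0,0,1]]'
python3 - <<'E'
from h import *
f=vision.grab_frame('wrist');save(f,'wrist4.png')
# push start: fingers behind rear (s=-.148): finger half-width ~ 10mm -> centre s=-.165
go(lane(-.175,.15,z0=.0855),RL);go(lane(-.175,.066+.024,z0=.0855),RL); print(lane(-.175,.09,z0=.0855))
E
```

```text
clock: 7.58
tcp_pos: [0.6334, 0.0264, 0.1865]
orientation: [-0.069, 0.751, 0.652, 0.079]
contact_force: [-0.6, -0.2, -0.2]
grip_width: 0.0814
clock: 8.0
tcp_pos: [0.6336, 0.0097, 0.2705]
orientation: [-0.066, 0.751, 0.652, 0.081]
contact_force: [0.9, 0.1, 1.4]
grip_width: 0.0918
row [8.41, -0.14, 1.76] [0.005, -0.0, -0.0] rows>= 2.1
row [8.41, -0.17, 7.76] [0.005, -0.0, -0.0] rows>= 2.7
[0.64537203 0.10729251 0.20991181]
```

View pics/wrist4.png

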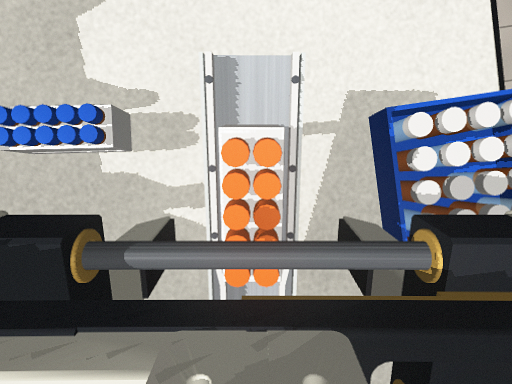

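```bash
python3 -m handwheel '[[4,-0.1,0,0.005,0,0,0],[8.4,-0.1,0,0.005,0,0,-1],[8.4,-0.1,2,0.005,0,0,-1],[8.4,-0.2,2,0.005,0,0,-1],[8.4,-0.2,2,0.005,0,0,-1],[8.4,-0.2,2,0.005,0,0,-1],[8.4,-0.2,2,0.005,0,0,-1],[8.4,-0.2,4,0.005,0,0,-1],[8.4,-0.2,6,0.005,0,0,-1],[8.4,-0.2,7.7,0.005,0,0,-1],[8.4,-0.2,7.7,0.005,0,0,-1]]'
python3 - <<'E'
from h import *
f=vision.grab_frame('wrist');save(f,'wrist5.png')
go(lane(-.175,.066+.024,z0=.0855),RL);go(lane(-.16,.066+.024,z0=.0855),RL)
for n in('side','scene'):
    f=vision.grab_frame(n); np.savez('pics/%s5.npz'%n,**f)
f=dict(np.load('pics/side5.npz'));cv2.imwrite('pics/side5.png',cv2.resize(cv2.cvtColor(f['image'][110:230,160:320],cv2.COLOR_RGB2BGR),None,fx=5,fy=5,interpolation=cv2.INTER_CUBIC))
E
```

```text
clock: 8.97
tcp_pos: [0.6436, 0.1056, 0.2072]
orientation: [-0.07, 0.752, 0.651, 0.077]
contact_force: [-0.6, -0.4, -1.9]
grip_width: 0.023
row [0.17, 0.08, -0.06] [-0.003, 0.001, -0.002] rows>= 0.0
row [-1.33, 0.09, -0.06] [-0.003, 0.001, -0.002] rows>= 0.3
```

View pics/side5.png

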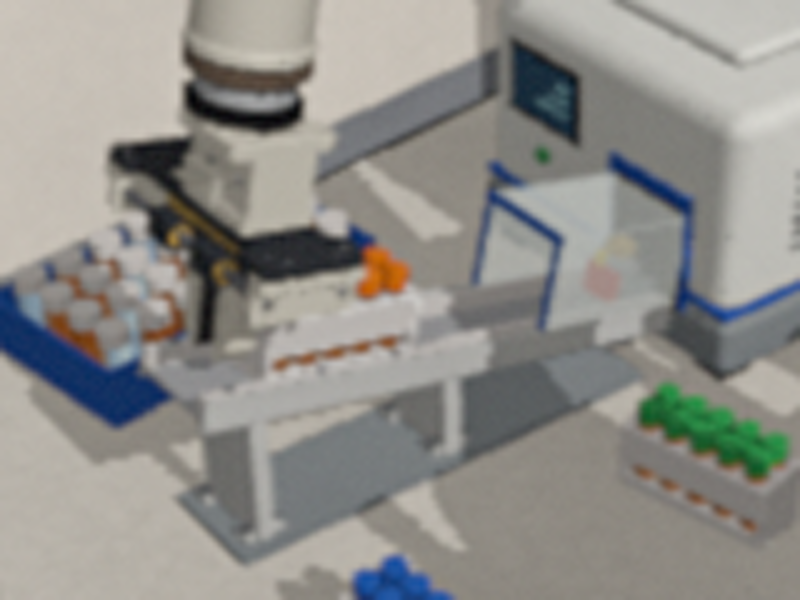

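Run:
```python
from h import *
w=dict(np.load('pics/wrist1.npz'));d=dict(np.load('pics/side0.npz'));s=dict(np.load('pics/scene0.npz'))
def red(f,b):
    x0,y0,x1,y1=b; im=f['image'].astype(int)[y0:y1,x0:x1]; m=(im[...,0]-im[...,1]>45)&(im[...,0]-im[...,2]>35); v,u=np.nonzero(m); print(len(u),(u+x0).min(),(u+x0).max(),(v+y0).min(),(v+y0).max()); return (u.mean()+x0,v.mean()+y0)
a=red(w,(400,70,460,120));b=red(d,(265,145,300,185));c=red(s,(255,195,290,235)) if 0 else None
p,g=tri(w,a,d,b);dd=p[:2]-O;x=dd@EX;h=(p[2]-(.0855-.2126*x))*np.cos(TH);print(a,b,p,g,'s',(x-h*np.sin(TH))/np.cos(TH),'h',h,'y',dd@EY)
```

```text
Traceback (most recent call last):
ValueError: zero-size array to reduction operation minimum which has no identity
```

Run:
```python
from h import *
w=dict(np.load('pics/wrist1.npz'));d=dict(np.load('pics/side0.npz'))
def red(f,b,t):
    x0,y0,x1,y1=b; im=f['image'].astype(int)[y0:y1,x0:x1]; print((im[...,0]-im[...,2]).max(),(im[...,0]-im[...,1]).max()); m=(im[...,0]-im[...,1]>t); v,u=np.nonzero(m); print(len(u),(u+x0).min(),(u+x0).max(),(v+y0).min(),(v+y0).max()); return (u.mean()+x0,v.mean()+y0)
a=red(w,(400,70,460,120),20);b=red(d,(265,145,300,185),20)
p,g=tri(w,a,d,b);dd=p[:2]-O;x=dd@EX;h=(p[2]-(.0855-.2126*x))*np.cos(TH);print(a,b,p,g,'s',(x-h*np.sin(TH))/np.cos(TH),'h',h,'y',dd@EY)
```

```text
46 37
199 417 441 83 106
31 24
23 278 282 163 168
(np.float64(428.7035175879397), np.float64(93.12562814070353)) (np.float64(279.95652173913044), np.float64(165.7826086956522)) [ 0.60320214 -0.20537326  0.06404481] 0.0006698883219516306 s 0.1639156580735708 h 0.012914378274285265 y 0.002305808386490129
```

```bash
python3 -m handwheel '[[-0.3,0.1,0,0,0,0,-1],[-0.6,0.1,0,0,0,0,-1],[-0.9,0.1,0,0,0,0,-1],[-1.5,0.1,0,0,0,0,-1],[-2.1,0.1,0,0,0,0,-1],[-2.7,0.1,0,0,0,0,-1],[-3.3,0.1,0,0,0,0,-1],[-3.9,0.1,0,0,0,0,-1],[-4.5,0.1,0,0,0,0,-1],[-4.8,0.1,0,0,0,0,-1],[-5,0.1,0,0,0,0,-1],[-5,0.1,0,0,0,0,-1]]'
cat > chk.py <<'E'
from rackm import *
import sys
def chk(tag):
    f=vision.grab_frame('scene');g=vision.grab_frame('side')
    p,r,st=tool(); d=p[:2]-O;x=d@EX;h=(p[2]-(.0855-.2126*x))*np.cos(TH);s=(x-h*np.sin(TH))/np.cos(TH)
    fd=st['contact_force']@np.r_[EX*np.cos(TH),-np.sin(TH)]
    print('tcp s %.4f h %.4f y %.4f Fdown %.2f'%(s,h,d@EY,fd),'w',st['grip_width'],st['contact_force'].round(2))
    a=cv2.resize(cv2.cvtColor(g['image'][110:230,190:310],cv2.COLOR_RGB2BGR),(400,400),interpolation=cv2.INTER_CUBIC)
    b=cv2.resize(cv2.cvtColor(f['image'][130:240,230:340],cv2.COLOR_RGB2BGR),(400,400),interpolation=cv2.INTER_CUBIC)
    cv2.imwrite('pics/%s.png'%tag,np.hstack([a,b]))
chk(sys.argv[1])
E
python3 chk.py c6
```

```text
clock: 10.12
tcp_pos: [0.6396, 0.057, 0.2006]
orientation: [-0.069, 0.752, 0.651, 0.079]
contact_force: [-0.3, 0.1, -0.3]
grip_width: 0.0006
tcp s -0.1244 h 0.0915 y 0.0012 Fdown -0.91 w 0.0003936506991626383 [0.61 0.84 0.1 ]
```

View pics/c6.png

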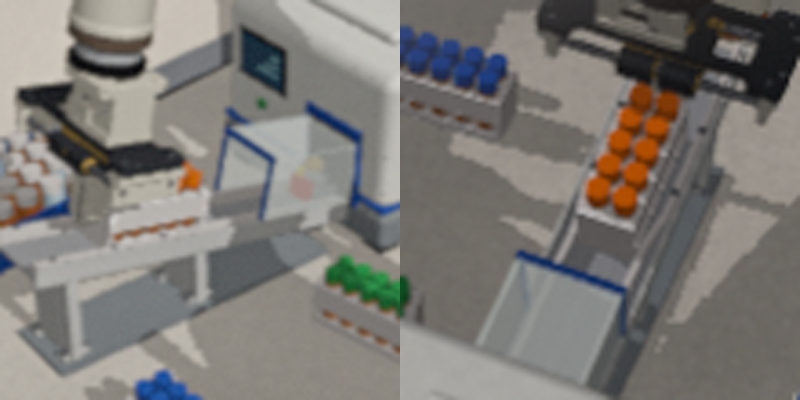

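```bash
python3 -m handwheel '[[-0.5,-0.1,0,0,0,0,-1],[-1.2,-0.1,0,0,0,0,-1],[-2,-0.1,0,0,0,0,-1],[-2.8,-0.1,0,0,0,0,-1],[-3.6,-0.1,0,0,0,0,-1],[-4.4,-0.1,0,0,0,0,-1],[-5.2,-0.1,0,0,0,0,-1],[-6,-0.1,0,0,0,0,-1],[-6.6,-0.1,0,0,0,0,-1],[-7.1,-0.1,0,0,0,0,-1],[-7.5,-0.1,0,0,0,0,-1],[-7.5,-0.1,0,0,0,0,-1]]'
python3 chk.py c7
```

```text
clock: 11.22
tcp_pos: [0.628, -0.016, 0.1847]
orientation: [-0.069, 0.752, 0.651, 0.079]
contact_force: [0.4, -0.3, 0.3]
grip_width: 0.0004
tcp s -0.0493 h 0.0914 y 0.0001 Fdown 0.57 w 0.0006601997582675535 [-0.61 -0.43 -0.35]
```

View pics/c7.png

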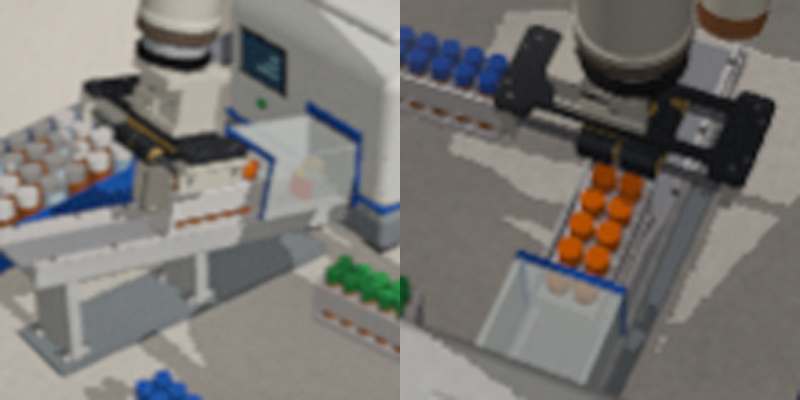

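```bash
python3 -m handwheel '[[-0.3,0,0,0,0,0,-1],[-0.7,0,0,0,0,0,-1],[-1.1,0,0,0,0,0,-1],[-1.5,0,0,0,0,0,-1],[-1.9,0,0,0,0,0,-1],[-2.3,0,0,0,0,0,-1],[-2.7,0,0,0,0,0,-1],[-3,0,0,0,0,0,-1],[-3.2,0,0,0,0,0,-1],[-3.4,0,0,0,0,0,-1],[-3.5,0,0,0,0,0,-1],[-3.5,0,0,0,0,0,-1]]'
python3 chk.py c8
```

```text
clock: 12.32
tcp_pos: [0.6231, -0.049, 0.1777]
orientation: [-0.069, 0.752, 0.651, 0.079]
contact_force: [0.7, -0.7, -0.5]
grip_width: 0.0004
tcp s -0.0141 h 0.0913 y -0.0000 Fdown -0.13 w 0.0005434178694262582 [-0.75  0.33 -0.39]
```

View pics/c8.png

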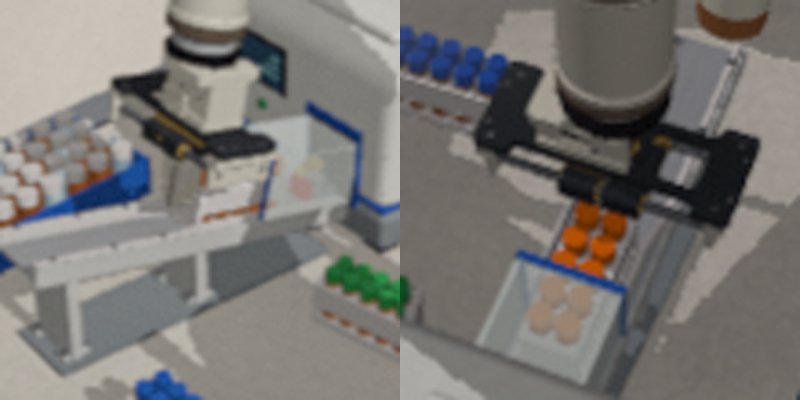

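```bash
python3 -m handwheel '[[-0.2,0,0,0,0,0,-1],[-0.4,0,0,0,0,0,-1],[-0.6,0,0,0,0,0,-1],[-0.8,0,0,0,0,0,-1],[-1,0,0,0,0,0,-1],[-1.2,0,0,0,0,0,-1],[-1.4,0,0,0,0,0,-1],[-1.5,0,0,0,0,0,-1],[-1.6,0,0,0,0,0,-1],[-1.6,0,0,0,0,0,-1]]'
python3 chk.py c9
```

```text
clock: 13.25
tcp_pos: [0.6208, -0.0646, 0.1743]
orientation: [-0.069, 0.752, 0.651, 0.079]
contact_force: [-0.1, 0.3, -0.6]
grip_width: 0.0005
tcp s 0.0022 h 0.0912 y -0.0001 Fdown 0.36 w 0.0003273257318795652 [-0.1  -0.35 -0.07]
```

View pics/c9.png

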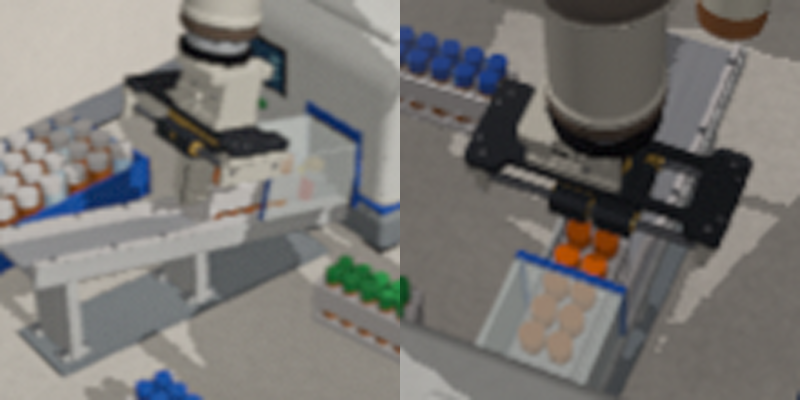

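```bash
python3 -m handwheel '[[-0.1,0,0,0,0,0,-1],[-0.2,0,0,0,0,0,-1],[-0.3,0,0,0,0,0,-1],[-0.4,0,0,0,0,0,-1],[-0.4,0,0,0,0,0,-1]]'; python3 chk.py c10
python3 -m handwheel '[[-0.1,0,0,0,0,0,-1],[-0.2,0,0,0,0,0,-1],[-0.3,0,0,0,0,0,-1],[-0.3,0,0,0,0,0,-1]]'; python3 chk.py c11
```

```text
clock: 13.77
tcp_pos: [0.6202, -0.0687, 0.1733]
orientation: [-0.069, 0.752, 0.651, 0.079]
contact_force: [-0.1, 0.4, -0.1]
grip_width: 0.0002
tcp s 0.0065 h 0.0912 y -0.0002 Fdown -0.70 w 0.0005287080514022322 [ 0.66  0.68 -0.24]
clock: 14.2
tcp_pos: [0.6197, -0.0719, 0.1726]
orientation: [-0.068, 0.752, 0.651, 0.079]
contact_force: [0.0, -0.3, 0.6]
grip_width: 0.0006
tcp s 0.0098 h 0.0911 y -0.0002 Fdown 0.36 w 0.00035756009183287603 [-0.07 -0.33 -0.13]
```

View pics/c11.png

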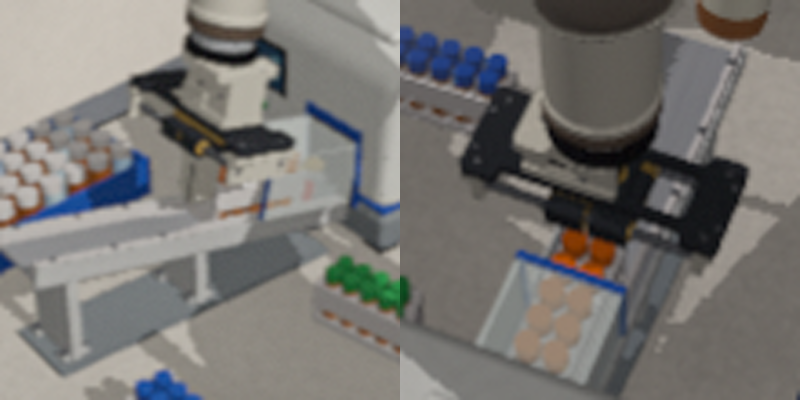

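```bash
python3 -m handwheel '[[-0.1,0,0,0,0,0,-1],[-0.2,0,0,0,0,0,-1],[-0.3,0,0,0,0,0,-1],[-0.3,0,0,0,0,0,-1]]'; python3 chk.py c12
```

```text
clock: 14.63
tcp_pos: [0.6193, -0.0751, 0.1719]
orientation: [-0.068, 0.752, 0.651, 0.078]
contact_force: [-0.2, -0.7, 0.1]
grip_width: 0.0004
tcp s 0.0131 h 0.0911 y -0.0002 Fdown -0.35 w 0.00029791717750491547 [-0.74  0.72 -1.2 ]
```

View pics/c12.png

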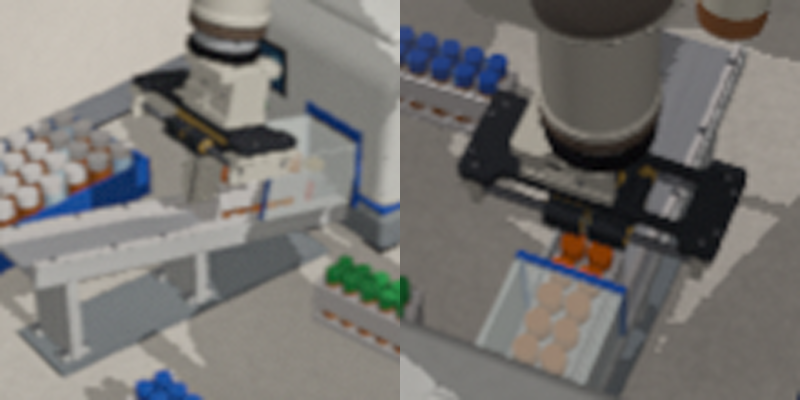

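```bash
python3 -m handwheel '[[-0.1,0,0,0,0,0,-1],[-0.2,0,0,0,0,0,-1],[-0.3,0,0,0,0,0,-1],[-0.3,0,0,0,0,0,-1]]'; python3 chk.py c13
```

```text
clock: 15.07
tcp_pos: [0.6188, -0.0782, 0.1712]
orientation: [-0.068, 0.752, 0.651, 0.078]
contact_force: [0.2, 0.8, 0.8]
grip_width: 0.0002
tcp s 0.0163 h 0.0911 y -0.0001 Fdown 0.39 w 0.0003060984070101712 [ 0.79 -0.57  0.25]
```

```bash
python3 -m handwheel '[[-0.1,0,0,0,0,0,-1],[-0.2,0,0,0,0,0,-1],[-0.25,0,0,0,0,0,-1],[-0.25,0,0,0,0,0,-1]]'; python3 chk.py c14
```

```text
clock: 15.5
tcp_pos: [0.6185, -0.0807, 0.1707]
orientation: [-0.068, 0.752, 0.651, 0.078]
contact_force: [-0.0, 1.5, -0.4]
grip_width: 0.0002
tcp s 0.0189 h 0.0911 y -0.0001 Fdown -0.75 w 0.0006684894112698664 [-0.44  0.87 -0.16]
```

View pics/c14.png

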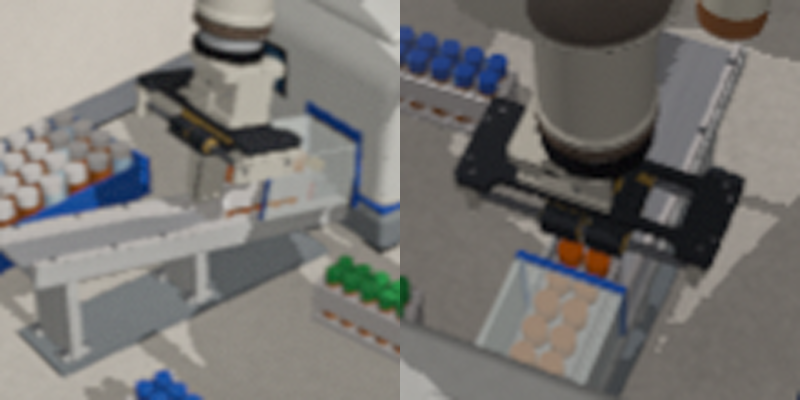

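Close to the stop now; 2 mm steps.

```bash
python3 -m handwheel '[[-0.1,0,0,0,0,0,-1],[-0.2,0,0,0,0,0,-1],[-0.2,0,0,0,0,0,-1]]'; python3 chk.py c15
```

```text
clock: 15.85
tcp_pos: [0.6182, -0.0829, 0.1702]
orientation: [-0.068, 0.752, 0.651, 0.078]
contact_force: [1.7, 0.2, 0.7]
grip_width: 0.0005
tcp s 0.0212 h 0.0911 y -0.0001 Fdown -0.29 w 0.000412001737364345 [ 0.77  0.23 -0.16]
```

```bash
python3 -m handwheel '[[-0.1,0,0,0,0,0,-1],[-0.2,0,0,0,0,0,-1],[-0.2,0,0,0,0,0,-1]]'; python3 chk.py c16
```

```text
clock: 16.2
tcp_pos: [0.6179, -0.0851, 0.1698]
orientation: [-0.068, 0.752, 0.651, 0.078]
contact_force: [-0.1, 0.1, -0.2]
grip_width: 0.0004
tcp s 0.0234 h 0.0911 y -0.0001 Fdown 0.27 w 4.890561479298732e-05 [ 0.01 -0.41  0.6 ]
```

```bash
python3 -m handwheel '[[-0.1,0,0,0,0,0,-1],[-0.2,0,0,0,0,0,-1],[-0.2,0,0,0,0,0,-1]]'; python3 chk.py c17
```

```text
clock: 16.55
tcp_pos: [0.6176, -0.0872, 0.1693]
orientation: [-0.068, 0.752, 0.651, 0.078]
contact_force: [0.2, 0.2, 0.6]
grip_width: 0.0004
tcp s 0.0257 h 0.0911 y -0.0001 Fdown -0.17 w 0.0004064539685806309 [ 0.1  -0.    0.75]
```

View pics/c17.png

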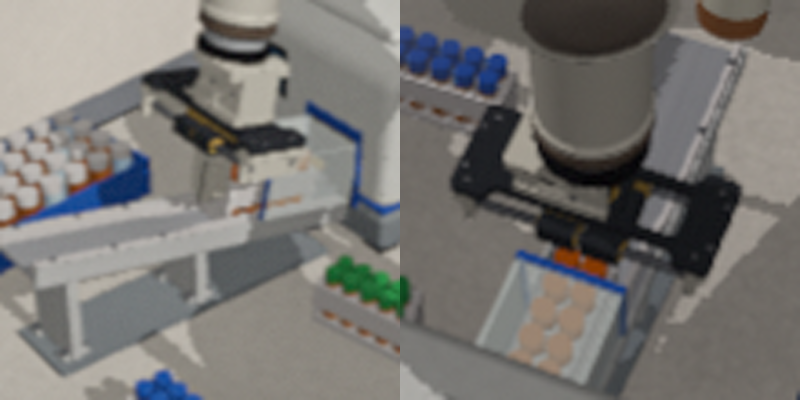

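```bash
python3 -m handwheel '[[-0.1,0,0,0,0,0,-1],[-0.2,0,0,0,0,0,-1],[-0.2,0,0,0,0,0,-1]]'; python3 chk.py c18
```

```text
clock: 16.9
tcp_pos: [0.6176, -0.088, 0.1692]
orientation: [-0.068, 0.752, 0.651, 0.079]
contact_force: [1.2, 4.3, 0.5]
grip_width: 0.0001
tcp s 0.0265 h 0.0912 y 0.0001 Fdown -4.57 w 0.0006042683426338583 [ 1.16  4.56 -0.04]
```

```bash
python3 -m handwheel '[[0,0,0,0,0,0,-1],[0.1,0,0,0,0,0,-1],[0.3,0,0,0,0,0,-1],[0.8,0,0,0,0,0,-1],[2,0,0,0,0,0,-1],[4,0,0,0,0,0,-1],[6,0,-1,0,0,0,-1],[8,0,-4,0,0,0,-1],[10,0,-7,0,0,0,-1],[12,0,-10,0,0,0,-1],[13,0,-12,0,0,0,-1],[13,0,-12,0,0,0,-1]]'; python3 chk.py c19
python3 - <<'E'
from h import *
for n in('wrist','side','scene'):
    f=vision.grab_frame(n);save(f,n+'19.png');np.savez('pics/%s19.npz'%n,**f)
E
```

```text
clock: 18.0
tcp_pos: [0.6341, 0.0189, 0.3211]
orientation: [-0.066, 0.75, 0.653, 0.083]
contact_force: [0.7, 0.3, 0.8]
grip_width: 0.0001
tcp s -0.1059 h 0.2127 y 0.0003 Fdown 0.35 w 0.00010740796351060839 [-0.33 -0.14 -0.82]
```

View pics/c19.png

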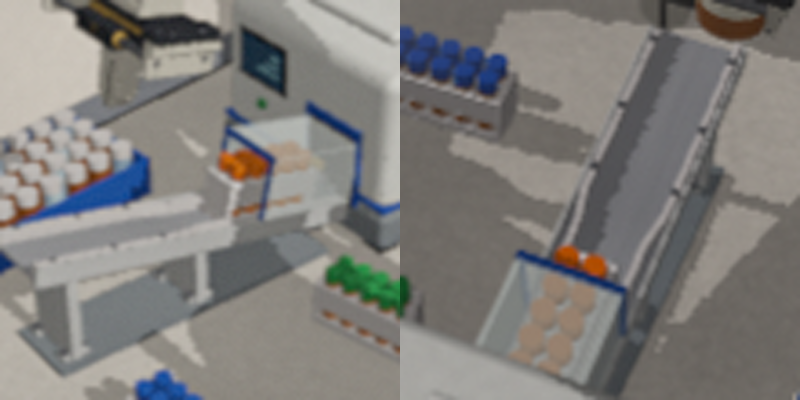

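View pics/wrist19.png

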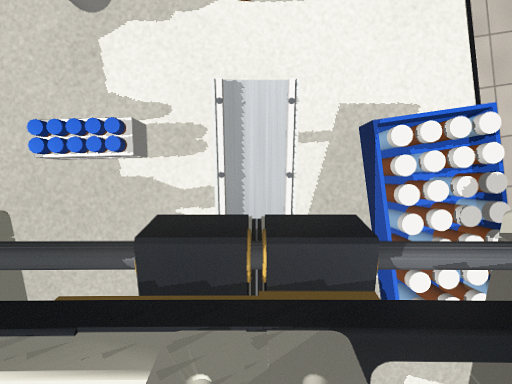

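Run:
```python
from h import *
go([0.47,-0.12,0.42],down(np.radians(9.7)))
```

```text
row [-12.91, -14.12, -13.69] [-0.133, -0.178, 1.252] rows>= 10.2
```

```bash
python3 -m handwheel '[[0,-1,-4,0,0,0.1,-1],[-2,-3,-8,0,0,0.22,-1],[-4,-5,-12,-0.02,-0.03,0.34,-1],[-6,-7,-13.7,-0.04,-0.05,0.46,-1],[-8,-9,-13.7,-0.06,-0.08,0.58,-1],[-10,-11,-13.7,-0.08,-0.1,0.7,-1],[-12,-13,-13.7,-0.09,-0.12,0.82,-1],[-12.9,-14.1,-13.7,-0.1,-0.14,0.94,-1],[-12.9,-14.1,-13.7,-0.12,-0.16,1.06,-1],[-12.9,-14.1,-13.7,-0.13,-0.17,1.16,-1],[-12.9,-14.1,-13.7,-0.133,-0.178,1.25,-1],[-12.9,-14.1,-13.7,-0.133,-0.178,1.25,-1]]'
python3 - <<'E'
from rackm import *
f=vision.grab_frame('wrist');save(f,'wrist20.png');np.savez('pics/wrist20.npz',**f)
cv2.imwrite('pics/w20c.png',cv2.resize(cv2.cvtColor(f['image'][0:170,200:440],cv2.COLOR_RGB2BGR),None,fx=3.3,fy=3.3,interpolation=cv2.INTER_CUBIC))
E
```

```text
clock: 19.25
tcp_pos: [0.4696, -0.1203, 0.4194]
orientation: [-0.0, 0.996, 0.084, -0.001]
contact_force: [-0.8, -0.8, 0.2]
grip_width: 0.0002
```

View pics/w20c.png

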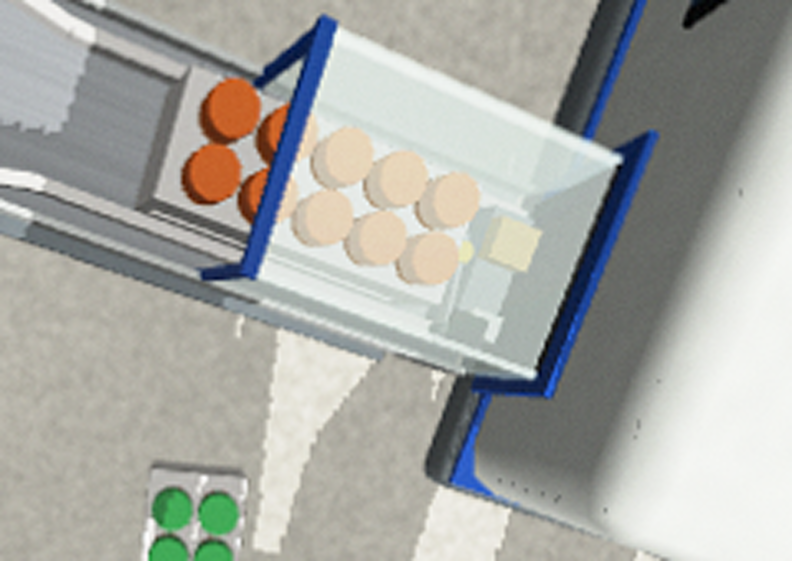

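Run:
```python
from rackm import *
w=dict(np.load('pics/wrist1.npz'));f=dict(np.load('pics/wrist20.npz'))
def lanept(g,uv,h):
    # intersect ray with plane floor+h
    o,D=ray(g,uv);D=D[0]; n=np.r_[EX*np.sin(TH),np.cos(TH)]; q=np.r_[O,.0862]+n*h
    P=o+D*(((q-o)@n)/(D@n)); d=P-q; return d@np.r_[EX*np.cos(TH),-np.sin(TH)], d[:2]@EY
def ytip(g,b):
    x0,y0,x1,y1=b;im=g['image'].astype(int)[y0:y1,x0:x1]; m=(im[...,0]+im[...,1]-2*im[...,2]>90)&(abs(im[...,0]-im[...,1])<40);v,u=np.nonzero(m);print(len(u),(im[...,0]+im[...,1]-2*im[...,2]).max());return (u.mean()+x0,v.mean()+y0)
for nm,g,b in(('before',w,(428,90,441,102)),('now',f,(336,70,346,82))):
    t=ytip(g,b);print(nm,t,lanept(g,t,.04))
# stop edges before: red region in w
im=w['image'].astype(int);m=((im[...,0]-im[...,1])>20).astype(np.uint8);m[:70]=0;m[120:]=0;m[:,:400]=0;m[:,460:]=0
c,_=cv2.findContours(m,cv2.RETR_EXTERNAL,cv2.CHAIN_APPROX_NONE);c=max(c,key=cv2.contourArea)
for p in cv2.boxPoints(cv2.minAreaRect(c)): print('stop corner',p.round(1),'h28',np.round(lanept(w,p,.028),4),'h4',np.round(lanept(w,p,.004),4))
# caps now
for (x,y) in[(231,110),(212,174),(345,156),(323,219),(403,180),(375,239),(448,199),(428,258)]:
    print('cap',np.round(lanept(f,(200+x/3.3,y/3.3),.068),4))
# rack top rear edge
for (x,y) in[(191,70),(152,206)]: print('rear top corner',np.round(lanept(f,(200+x/3.3,y/3.3),.05),4))
```

```text
0 87
before (np.float64(nan), np.float64(nan)) (np.float64(nan), np.float64(nan))
6 93
now (np.float64(340.5), np.float64(76.5)) (np.float64(0.1653490949644715), np.float64(-0.0006542002929939766))
stop corner [415.8 103.4] h28 [ 0.1396 -0.0197] h4 [ 0.158  -0.0147]
stop corner [428.6  77.8] h28 [0.1418 0.0153] h4 [0.1603 0.0225]
stop corner [441.  84.] h28 [0.1639 0.0143] h4 [0.1838 0.0215]
stop corner [428.2 109.6] h28 [ 0.1622 -0.0213] h4 [ 0.182  -0.0163]
cap [0.054  0.0082]
cap [ 0.0541 -0.0127]
cap [0.0974 0.0086]
cap [ 0.097  -0.0131]
cap [0.1208 0.0086]
cap [ 0.1181 -0.013 ]
cap [0.1396 0.0085]
cap [ 0.14   -0.0124]
rear top corner [0.0397 0.0194]
rear top corner [ 0.0397 -0.0267]<stdin>:8: RuntimeWarning: Mean of empty slice.
  ret = ret.dtype.type(ret / rcount)
```

Run:
```python
from rackm import *
w=dict(np.load('pics/wrist1.npz'));f=dict(np.load('pics/wrist20.npz'))
def lanept(g,uv,h):
    o,D=ray(g,uv);D=D[0]; n=np.r_[EX*np.sin(TH),np.cos(TH)]; q=np.r_[O,.0862]+n*h
    P=o+D*(((q-o)@n)/(D@n)); d=P-q; return d@np.r_[EX*np.cos(TH),-np.sin(TH)], d[:2]@EY
print(lanept(w,(434.1,96.4),.04),lanept(f,(200+466/3.3,252/3.3),.04))
a=cv2.resize(cv2.cvtColor(w['image'][75:125,405:465],cv2.COLOR_RGB2BGR),(480,400),interpolation=cv2.INTER_CUBIC)
p=(340,80);b=cv2.resize(cv2.cvtColor(f['image'][50:112,310:372],cv2.COLOR_RGB2BGR),(400,400),interpolation=cv2.INTER_CUBIC)
cv2.imwrite('pics/cmp.png',np.hstack([a[:,:400],b]))
for q in [(s,y) for s in(.159,) for y in(-.012,0,.012)]:
    n=np.r_[EX*np.sin(TH),np.cos(TH)];P=np.r_[O,.0862]+n*.05+q[0]*np.r_[EX*np.cos(TH),-np.sin(TH)]+q[1]*np.r_[EY,0];print(proj(f,P))
```

```text
(np.float64(0.15211401003053407), np.float64(-0.00608943135465701)) (np.float64(0.16623821334125566), np.float64(-0.00018171185816686744))
[[336.57202954  83.4085946 ]]
[[340.05387208  73.91081295]]
[[343.59363756  64.25883977]]
```

View pics/cmp.png

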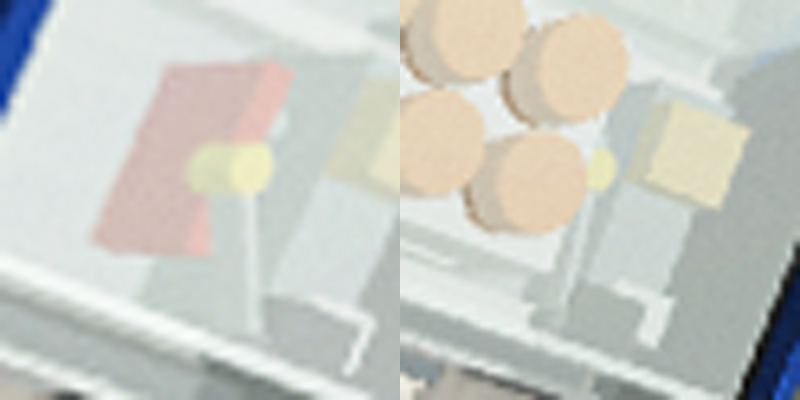

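Run:
```python
from h import *
print(workorder.finish_job())
```

```text
the job is handed in; nothing more can be done
None
```

I loaded the orange-capped rack and handed the job in at about 19.3 s on the robot's clock; it reports no verdict. I gripped it across its width and set it on the upper lane at the 12° tilt. I let go there, then pushed it down the lane with closed fingers in steps that got down to 2 mm. I stopped when about 4.5 N built up at the stop and backed straight off.

**Loading position:** The rack's top stood 50 mm above the lane floor, within 0.5 mm of the lane's centre line and square to it.

**At the stop:**
- **Rack front:** It measures 157 to 160 mm down the slope from the middle. The stop face measured about 159 mm in the earlier picture. The rack now hides the stop, so I could not see the stop itself spring back.
- **Switch lever:** Its tip moved about 14 mm down the lane and lies against the rack's front, so it looks pressed. I could not read its angle directly.
- **Sideways position:** The raw camera reading put the rack 2 to 3.5 mm off centre. The stop itself read about 2 mm the same way, so I put most of that down to calibration.

**Surroundings:** The push force stayed near the stop's yield point, so the stop should have moved less than 1 mm. The blue and green racks looked unmoved in the pictures, and the arm's paths stayed clear of the bottles and glassware. I did not measure any of these again at the end. The arm was clear of everything when I handed in.

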